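Start the chamber's square-headed screw and hold it

TASK

Shut the gas valve beside the sample chamber by swinging its red handle a quarter turn until it stands square across the pipe. Then start the yellow square-headed screw in the threaded boss on the chamber's lid: turn it backward (anticlockwise from above) until it drops into the start of the thread, then forward (clockwise) one full turn. Finish while still holding the head gripped there, so that the screw stays started, and leave the loose things around undisturbed.

Things in the scene. Friction and masses are not known exactly. Their poses are not given: they have to be found in the camera images.
- chamber: Square stainless sample chamber fixed to the table, lid 180 x 180 mm, top of the lid 60 mm above the table; origin at the centre of its underside. The screw and its boss stand on its vertical centre line. A gas pipe with the valve leaves its side along its own +y axis, ending 240 mm from the centre; nothing of the pipe or valve body is higher than 74 mm.
- valve_hinge (a point): Point on the vertical axis of the gas valve's handle, at the height of the middle of the handle (80 mm above the table), 170 mm from the chamber's centre along the chamber's +y.
- valve_grip (a point): Grip point on the red handle, 58 mm from the valve axis; the handle is a level bar 14 mm wide and 12 mm high that ends 82 mm from the axis.
- valve (a joint): Angle of the red handle, rad: 0 = shut (handle across the pipe, pointing along the chamber's -x), 1.57 = open (handle along the pipe, pointing along the chamber's +y, away from the chamber); stops at both ends. It shuts anticlockwise seen from above and stays where it is left (about 0.12 N m of friction).
- head: Yellow square head of the screw, 30 x 30 mm with flat upright sides, 26 mm high, a short black mark on its top pointing along its own x axis; origin at its centre, on the screw axis, 137 mm above the table when screw_depth is 0. It turns freely and light-handed with the screw about the vertical and slides down with it. The brass boss below it is 50 mm across and its top is 94 mm above the table.
- screw_turn (a joint): Turn of the screw, rad, counted on over full turns: grows forward (clockwise from above), falls backward (anticlockwise). At 0 the head's x axis lies along the chamber's x axis. The thread is right-handed with one start and an 8 mm pitch. At the start the screw's lug rests on top of the first thread; turned backward it climbs a little and drops about 8 mm after between 0.3 and 1.9 rad. Where it drops differs from run to run.
- screw_depth (a joint): How far the screw has gone down, m: 0 with the lug on the very top of the thread (reached just before the drop), about 0.008 just after the drop, then 0.008 more for each full turn forward; stops at 0.021. The screw (about 0.25 kg) goes down by its own weight, so it cannot drop while its head is gripped tightly and held up; it is captive and lifts at most 3 mm above 0, and in the thread has about 1 mm of play.
- tin_center (a point): Small loose aluminium tin, 34 mm across, 22 mm high, standing on a corner of the chamber's lid (its centre): to be left alone.
- wide_bottle: Loose white wide-mouth bottle, 70 mm across, 130 mm high, origin at its foot: to be left alone.
- rinse_bottle: Loose clear bottle with blue cap, 60 mm across, 150 mm high, origin at its foot: to be left alone.
- tub: Loose round clear tub with white lid, 94 mm across, 36 mm high, origin at its foot: to be left alone.
- tub2: A second tub like it: to be left alone.
- mouse: Loose black computer mouse, 100 x 58 x 32 mm, origin at its underside: to be left alone.
- spanner: Loose steel spanner lying flat, 150 mm long: to be left alone.

How it is judged:
On the way, in this order (a step that is already met when the one before it is completed fails the run):
1. the gas valve is shut (value of joint valve below 0.12 rad), for 0.2 s.
2. turned backward, the screw has dropped into the start of the thread (value of joint screw_turn below 0.6 rad and value of joint screw_depth between 0.006 and 0.01 m), for 0.1 s.
At the end, for the whole second after the job is handed in: The valve is still shut (within 0.15 rad of its stop); the screw sits one turn into the thread past the drop, to within a quarter turn (13.8 to 18 mm down); and it is at rest, bar a slight settling, with the fingers gripping its head (more than 3 N) through the last second (value of joint valve below 0.15 rad and value of joint screw_depth between 0.0138 and 0.018 m and value of joint screw_turn above 4 rad and contact force between the fingers and head above 3 N and linear speed of head below 0.04 m/s and angular speed of head below 1 rad/s); the arm keeps its last pose, push and grip.
It fails at once if a loose bystander was moved by more than 30 mm (distance of any of tin_center, wide_bottle, rinse_bottle, tub, tub2, mouse, spanner from where it was at the start of the episode above 0.03 m).
It also fails if it takes over 69 s, if anything falls off the work surface, if the arm or the gripper's body presses on something with over 40 N, if the wrist force passes 120 N, or if a joint passes its speed limit or range.

ROBOT

A 6-joint arm with a two-finger parallel gripper is mounted at the origin on the work surface. World frame = base frame: x ahead of the robot, y to its left, z up, the work surface at z = 0. Lengths are in m, angles in rad, forces in N, time in s.
With the tool pointing down it reaches from about 0.3 to 0.775 m from the base axis. Payload 14.6 kg.
Tool frame: the origin (TCP) lies between the finger pads; the fingertips stand robot.tips_ahead ahead of it and the grasp point (between the pads) lies 3 mm ahead of it (robot.tips_ahead is the distance from the TCP to the fingertips, in m); x points along the fingers, z is the direction in which the jaws open and shut, and the axes are right-handed (so a half turn about x gives the same grasp; the last joint's range is limited). The gripper opens to 94 mm and grips with 3 to 60 N. Pads are 16 mm wide; open, the fingers measure 119 mm over their backs; the gripper's body (75 mm by 177 mm) begins 78 mm behind the grasp point.
Start: joints at [-1.382, 0.3, 1.521, -0, 1.321, -0.067], TCP at [0.139, -0.532, 0.227] pointing down, gripper open.
Joint ranges: [-3.03, 3.03], [-0.79, 2.21], [0.23, 2.52], [-1.04, 4.18], [0, 3.07], [-2.55, 2.55]. Speed limits (rad/s): [2.22, 2.22, 2.57, 3.14, 3.14, 3.14].

INTERFACE

Orientations are given as a unit quaternion [w, x, y, z].
In Python, from plant import robot gives the robot as it stands. The module is installed in compiled form; this text tells all that it offers.
- The arm moves only by the tool servo_tool, never from a script. Its argument "motion" is a list of rows, each an object of numbers: "x", "y", "z": the shift along the world's x, y, z in mm; "rx", "ry", "rz": the turn, a rotation vector about the world's x, y, z in rad; "hand": the finger opening in mm, from 0 to 94. In form: [{"x": .., "y": .., "z": .., "rx": .., "ry": .., "rz": .., "hand": ..}, ...]. A call has 1 to 20 rows; each row is the pose to reach, as a shift and turn from the pose commanded when the call began; what a row does not reach only later rows make up. A row lasts 1/8 s, in which the tool goes at most 62.5 mm and 10.7 degrees, less where a joint would pass 70% of its speed; a pose out of reach is approached as far as the arm can. A call with a gripper value outside its range is refused whole. The fingers move at their own pace and stop on an object; the grip force is fixed at half the most. Time passes only in rows, so rows that repeat a pose let the fingers close. It gives the time, the measured TCP pose, the force and the opening at its end, in the units of the state.
- robot.sense(): the state, without advancing time (a new reading comes with each control period).
- robot.grab_frame(name): name is "side" or "top" or "wrist"; returns a dict with "frame" (420x560x3 uint8, red, green, blue), "fx", "fy", "cx", "cy" (pixels), "pose" (4x4, takes a point from camera to world coordinates); the wrist camera has in their place "T_tool_cam" (4x4, takes a point from camera to tool coordinates, whose origin is the TCP and whose axes are the tool frame's). Camera axes: x right, y down, z forward; pixel columns grow to the right and rows downward; lengths in m; the calibration is good to about 2 mm. The wrist camera is an equidistant fisheye: a pixel r from the principal point sees the ray r / f radians off the axis. A picture is of the moment at which its call begins: read the wrist's pose just before it. There is no depth.
- robot.hand_in(): hands the job in, once; it reports no verdict.
The state is a dict: "time": time; "q": joint angles; "dq": joint speeds; "tau": joint torques, N m; "tcp_pos": TCP position; "orientation": TCP orientation; "ft_force": force on the tool from outside, world axes, zero at the start; "wrist_torque": the same for the moment, N m; "finger_gap": finger opening in m.
Only numpy, scipy, OpenCV 4.12 (cv2) and the standard library are available. Lean on these libraries where they do the work, as an engineer would, in place of code of your own. Each camera call takes 0.05 s, during which the arm holds its last target. There are 200 camera calls.

## Working session

There is one attempt and no reset: what is moved stays moved. The work goes in short steps, Python scripts to look and compute and a tool call to move; the robot and the scene stay as the last step left them, time stands still between calls to the robot, and variables do not carry over. Pictures are saved under pics/ and viewed, about 8 in all and at most 12, crops included, and the job is handed in when it is done.

Besides the shell and the picture viewer there is one more tool, called after "Request:" by a JSON object that holds its "api" and its "payload". servo_tool: Moves the arm, as the interface text tells. Its arguments: {"type":"object","properties":{"motion":{"type":"array"}},"required":["motion"]}

```bash
mkdir -p pics; cat > h.py <<'E'
import numpy as np, cv2
from plant import robot
def ray(c,u,v):
    P=np.array(c['pose']); d=np.array([(u-c['cx'])/c['fx'],(v-c['cy'])/c['fy'],1]); return P[:3,3],P[:3,:3]@d
def onz(c,u,v,z):
    o,d=ray(c,u,v); return o+d*(z-o[2])/d[2]
def proj(c,p):
    P=np.array(c['pose']); q=P[:3,:3].T@(np.array(p)-P[:3,3]); return c['fx']*q[0]/q[2]+c['cx'],c['fy']*q[1]/q[2]+c['cy']
E
python3 - <<'E'
from h import *
s=robot.sense(); print(s); print(robot.tips_ahead)
for n in('top','side'):
    c=robot.grab_frame(n); cv2.imwrite(f'pics/{n}0.png',cv2.cvtColor(c['frame'],cv2.COLOR_RGB2BGR)); np.save(n+'.npy',c,allow_pickle=True)
    print(n,c['fx'],c['cx'],c['cy'],np.round(c['pose'],3))
    h=cv2.cvtColor(c['frame'],cv2.COLOR_RGB2HSV)
    for nm,lo,hi in(('yellow',(20,120,100),(35,255,255)),('red',(0,150,80),(8,255,255)),('red2',(172,150,80),(180,255,255))):
        m=cv2.inRange(h,lo,hi); k,l,st,ce=cv2.connectedComponentsWithStats(m)
        for i in range(1,k):
            if st[i,4]>25: print(nm,st[i],ce[i])
E
```

```text
{'time': 0.0, 'q': array([-1.38157625e+00,  3.00492392e-01,  1.52159086e+00, -2.09480187e-08,
        1.32071922e+00, -6.65879698e-02]), 'dq': array([-0.0002917 ,  0.00041144,  0.00031421, -0.00012655, -0.00019558,
       -0.00027717]), 'tau': array([ 1.61788084e-03, -5.31808913e+01, -3.52738202e+01,  7.08793220e-02,
        2.43961177e-02, -9.20255206e-05]), 'tcp_pos': array([ 0.13912212, -0.5318592 ,  0.22687051]), 'orientation': array([ 0.55937297,  0.4324212 ,  0.56001382, -0.4318545 ]), 'ft_force': array([ 0.06788583,  0.50387315, -0.902265  ]), 'wrist_torque': array([-0.05176259,  0.05378307,  0.02549834]), 'finger_gap': 0.09392565065451064}
0.022
top 524.8015751430514 277.5853913985772 207.92950486236333 [[ 0.093 -0.972  0.214  0.228]
 [-0.996 -0.091  0.017 -0.021]
 [ 0.003 -0.214 -0.977  1.381]
 [ 0.     0.     0.     1.   ]]
yellow [266 179  15  15 147] [272.45578231 185.97278912]
red [177 192  33  13  97] [195.10309278 198.1443299 ]
side 513.4985840521957 281.8613448026845 209.0357126223185 [[ 0.863 -0.289  0.414 -0.115]
 [-0.505 -0.502  0.702 -1.041]
 [ 0.005 -0.815 -0.58   0.937]
 [ 0.     0.     0.     1.   ]]
yellow [291 179  12  13 124] [296.2983871  184.58064516]
yellow [272 315  15  11  56] [278.48214286 320.19642857]
red [242 168  23  12  81] [253.69135802 173.5308642 ]
```

View pics/top0.png

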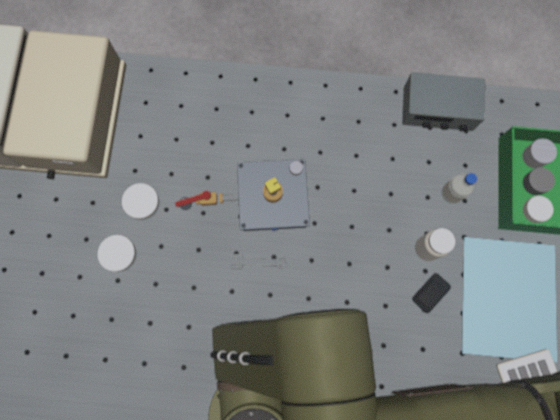

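View pics/side0.png

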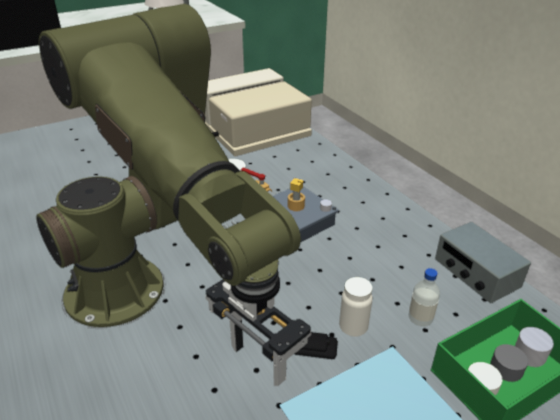

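Top view: chamber lid around (272,195), boss and yellow head about (273,187), tin (296,168), red handle (177–210,192–205) pointing left (+y), tubs at (140,201) and (116,253), spanner (258,262), bottles and mouse far right. The side view agrees. Next I measure the positions.

```bash
python3 - <<'E'
from h import *
c=np.load('top.npy',allow_pickle=True).item(); f=c['frame']; h=cv2.cvtColor(f,cv2.COLOR_RGB2HSV)
c2=np.load('side.npy',allow_pickle=True).item()
L=cv2.cvtColor(f,cv2.COLOR_RGB2LAB).astype(int)
# lid: region similar to patch near (255,210)
ref=np.median(L[205:218,248:258].reshape(-1,3),0); print('ref',ref, np.median(L[240:250,200:230].reshape(-1,3),0))
m=(np.abs(L-ref).max(2)<9).astype(np.uint8)*255; m2=np.zeros_like(m); m2[145:240,225:320]=m[145:240,225:320]
m2=cv2.morphologyEx(m2,cv2.MORPH_OPEN,np.ones((5,5)))
ct=max(cv2.findContours(m2,0,2)[0],key=cv2.contourArea); r=cv2.minAreaRect(ct); b=cv2.boxPoints(r); print('lid',r)
B=np.array([onz(c,*p,.06) for p in b]); print(B.round(4)); C=B.mean(0); print('C',C,[np.linalg.norm(B[i]-B[i-1]) for i in range(4)])
e=[B[i]-B[i-1] for i in range(4)]; y=max(e,key=lambda v:v[1]); a=np.arctan2(-y[0],y[1]); print('yaw',a)
R=np.array([[np.cos(a),-np.sin(a)],[np.sin(a),np.cos(a)]])
H=C[:2]+R@[0,.17]; print('hinge',H,'px',proj(c,[*H,.08]))
# head top via yellow
m=cv2.inRange(h,(20,120,100),(35,255,255)); ys,xs=np.nonzero(m[170:200,260:290]); print('head',onz(c,xs.mean()+260,ys.mean()+170,.145))
o,d=ray(c,272.5,186); o2,d2=ray(c2,296.3,184.6)
A=np.stack([d,-d2],1); t=np.linalg.lstsq(A,o2-o,rcond=None)[0]; print('tri',o+t[0]*d,o2+t[1]*d2)
m=cv2.inRange(h,(0,130,70),(8,255,255))|cv2.inRange(h,(172,130,70),(180,255,255)); m[:,:170]=0;m[:,225:]=0;m[:180]=0;m[215:]=0
r=cv2.minAreaRect(cv2.findNonZero(m)); b=cv2.boxPoints(r); P=np.array([onz(c,*p,.086) for p in b]); print('handle',r,P.round(4))
w=R.T@(P[:,:2].T-C[:2,None]); print('in chamber',w.T.round(4))
for n,u,v,z in(('tin',296,168,.082),('tub',140,201,.036),('tub2',116,253,.036),('sp',258,262,0)): print(n,onz(c,u,v,z).round(3))
cv2.imwrite('pics/crop.png',cv2.resize(cv2.cvtColor(f[140:280,90:330],cv2.COLOR_RGB2BGR),None,fx=3.3,fy=3.3,interpolation=2))
E
```

```text
ref [151. 128. 123.] [142. 127. 126.]
lid ((272.37548828125, 193.82138061523438), (64.26659393310547, 67.0620346069336), 86.72950744628906)
[[ 0.6258  0.1188  0.06  ]
 [ 0.6528 -0.0554  0.06  ]
 [ 0.4825 -0.0789  0.06  ]
 [ 0.4566  0.0907  0.06  ]]
C [0.55441339 0.01878122 0.06      ] [np.float64(0.17148961289248535), np.float64(0.1762698637068907), np.float64(0.17185202217504475), np.float64(0.1715766062555288)]
yaw 0.15165837149793646
hinge [0.52873018 0.18682994] px (np.float64(205.80272468564053), np.float64(195.22924164031863))
head [0.55175624 0.01788996 0.145     ]
tri [0.55514327 0.0181077  0.13252586] [0.55635316 0.01756783 0.13282609]
handle ((192.70590209960938, 198.32354736328125), (6.790997505187988, 35.16766357421875), 75.96376037597656) [[0.5095 0.2627 0.086 ]
 [0.5397 0.1794 0.086 ]
 [0.523  0.1731 0.086 ]
 [0.4929 0.2563 0.086 ]]
in chamber [[-0.0076  0.2479]
 [ 0.0097  0.161 ]
 [-0.0078  0.1573]
 [-0.0249  0.2441]]
tin [ 0.622 -0.036  0.082]
tub [0.507 0.364 0.036]
tub2 [0.365 0.405 0.036]
sp [0.38  0.041 0.   ]
```

View pics/crop.png

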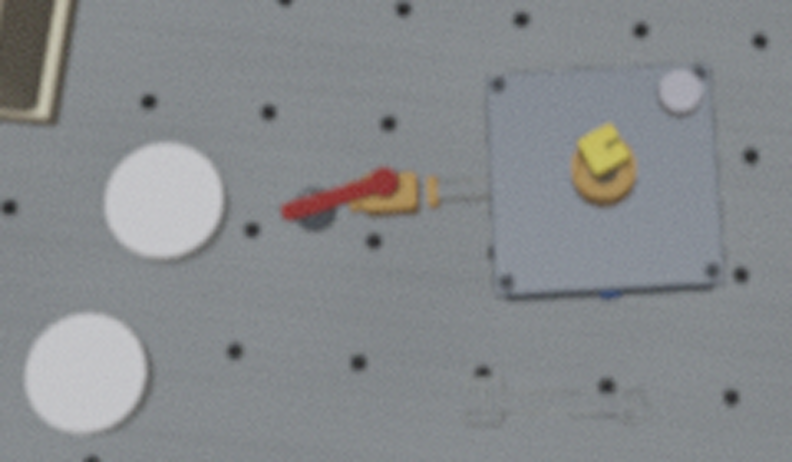

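The crop shows the handle tilted about 0.2 rad off the pipe, with the hinge at crop (383,183). The head sits at (603,148) with its mark to the upper right. All of this fits the sizes given. Moving above the handle.

Request:
{"api": "servo_tool", "payload": {"motion": [{"x":260,"y":300,"rz":0.8,"hand":30},{"x":260,"y":300,"rz":0.8,"hand":30},{"x":260,"y":300,"rz":0.8,"hand":30},{"x":260,"y":300,"rz":0.8,"hand":30},{"x":260,"y":300,"rz":0.8,"hand":30},{"x":260,"y":300,"rz":0.8,"hand":30},{"x":260,"y":300,"rz":0.8,"hand":30},{"x":369,"y":773,"rz":1.675,"hand":30},{"x":369,"y":773,"rz":1.675,"hand":30},{"x":369,"y":773,"rz":1.675,"hand":30},{"x":369,"y":773,"rz":1.675,"hand":30},{"x":369,"y":773,"rz":1.675,"hand":30},{"x":369,"y":773,"rz":1.675,"hand":30},{"x":369,"y":773,"rz":1.675,"hand":30},{"x":369,"y":773,"rz":1.675,"hand":30},{"x":369,"y":773,"rz":1.675,"hand":30},{"x":369,"y":773,"rz":1.675,"hand":30},{"x":369,"y":773,"rz":1.675,"hand":30}]}}

```text
schema error: expected keys x, y, z, rx, ry, rz, hand
```

```bash
cat >> h.py <<'E'
def wrist(name=None):
    from scipy.spatial.transform import Rotation as Ro
    s=robot.sense(); c=robot.grab_frame('wrist'); q=s['orientation']
    T=np.eye(4); T[:3,:3]=Ro.from_quat([q[1],q[2],q[3],q[0]]).as_matrix(); T[:3,3]=s['tcp_pos']
    c['pose']=T@np.array(c['T_tool_cam']); c['s']=s
    if name: cv2.imwrite(f'pics/{name}.png',cv2.cvtColor(c['frame'],cv2.COLOR_RGB2BGR))
    return c
def wonz(c,u,v,z):
    a=(u-c['cx'])/c['fx']; b=(v-c['cy'])/c['fy']; r=np.hypot(a,b)+1e-12
    d=c['pose'][:3,:3]@np.array([a/r*np.sin(r),b/r*np.sin(r),np.cos(r)]); o=c['pose'][:3,3]; return o+d*(z-o[2])/d[2]
def psi(s):
    w,x,y,z=s['orientation']; return np.arctan2(2*(y*z-w*x),2*(x*z+w*y))
E
python3 - <<'E'
from h import *
c=wrist('w1'); s=c['s']; print(s['time'],s['tcp_pos'],psi(s),s['q'].round(2),c['fx'],c['pose'].round(3))
h=cv2.cvtColor(c['frame'],cv2.COLOR_RGB2HSV)
for nm,m,z in(('red',cv2.inRange(h,(0,130,60),(8,255,255))|cv2.inRange(h,(172,130,60),(180,255,255)),.086),('yel',cv2.inRange(h,(22,120,90),(35,255,255)),.149)):
    k,l,st,ce=cv2.connectedComponentsWithStats(m)
    for i in range(1,k):
        if st[i,4]>150:
            r=cv2.minAreaRect(cv2.findNonZero((l==i).astype(np.uint8))); print(nm,st[i],r); print(np.array([wonz(c,*p,z) for p in cv2.boxPoints(r)]).round(4))
E
```

```text
0.1 [ 0.13911077 -0.53190765  0.22696292] -1.3149995567084638 [-1.38  0.3   1.52 -0.    1.32 -0.07] 325.19226210127806 [[ 0.252 -0.933 -0.255  0.214]
 [-0.968 -0.244 -0.065 -0.513]
 [-0.001  0.263 -0.965  0.383]
 [ 0.     0.     0.     1.   ]]
```

View pics/w1.png

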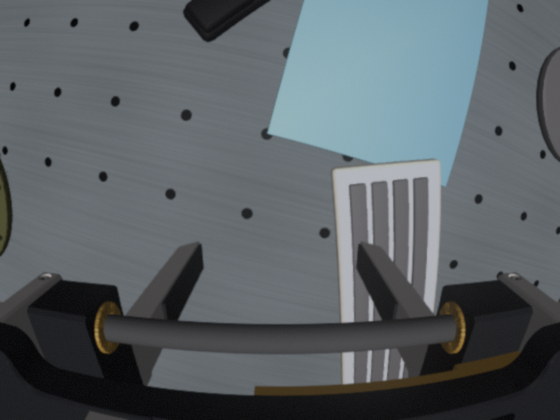

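The move was refused because every key is needed in every row. The picture (4th viewed) shows only the start place: cloth, keyboard-like plate, and fingers at (180,270) and (380,270).

Request:
{"api": "servo_tool", "payload": {"motion": [{"x":260,"y":300,"z":0,"rx":0,"ry":0,"rz":0.8,"hand":30},{"x":260,"y":300,"z":0,"rx":0,"ry":0,"rz":0.8,"hand":30},{"x":260,"y":300,"z":0,"rx":0,"ry":0,"rz":0.8,"hand":30},{"x":260,"y":300,"z":0,"rx":0,"ry":0,"rz":0.8,"hand":30},{"x":260,"y":300,"z":0,"rx":0,"ry":0,"rz":0.8,"hand":30},{"x":260,"y":300,"z":0,"rx":0,"ry":0,"rz":0.8,"hand":30},{"x":260,"y":300,"z":0,"rx":0,"ry":0,"rz":0.8,"hand":30},{"x":369,"y":773,"z":0,"rx":0,"ry":0,"rz":1.675,"hand":30},{"x":369,"y":773,"z":0,"rx":0,"ry":0,"rz":1.675,"hand":30},{"x":369,"y":773,"z":0,"rx":0,"ry":0,"rz":1.675,"hand":30},{"x":369,"y":773,"z":0,"rx":0,"ry":0,"rz":1.675,"hand":30},{"x":369,"y":773,"z":0,"rx":0,"ry":0,"rz":1.675,"hand":30},{"x":369,"y":773,"z":0,"rx":0,"ry":0,"rz":1.675,"hand":30},{"x":369,"y":773,"z":0,"rx":0,"ry":0,"rz":1.675,"hand":30},{"x":369,"y":773,"z":0,"rx":0,"ry":0,"rz":1.675,"hand":30},{"x":369,"y":773,"z":0,"rx":0,"ry":0,"rz":1.675,"hand":30},{"x":369,"y":773,"z":0,"rx":0,"ry":0,"rz":1.675,"hand":30},{"x":369,"y":773,"z":0,"rx":0,"ry":0,"rz":1.675,"hand":30}]}}

```text
time: 2.4
tcp_pos: [0.5082, 0.2399, 0.2276]
orientation: [0.696, -0.126, 0.696, 0.126]
ft_force: [0.7, -0.2, 0.3]
finger_gap: 0.0297
```

```bash
cat > look.py <<'E'
from h import *
import sys
c=wrist(sys.argv[1]); s=c['s']; print(round(s['time'],2),s['tcp_pos'].round(4),'psi',psi(s).round(3),s['q'].round(2),s['ft_force'].round(1),s['finger_gap'])
h=cv2.cvtColor(c['frame'],cv2.COLOR_RGB2HSV)
for nm,m,z in(('red',cv2.inRange(h,(0,130,60),(8,255,255))|cv2.inRange(h,(172,130,60),(180,255,255)),.086),('yel',cv2.inRange(h,(23,120,90),(35,255,255)),.149)):
    k,l,st,ce=cv2.connectedComponentsWithStats(m)
    for i in range(1,k):
        if st[i,4]>150:
            r=cv2.minAreaRect(cv2.findNonZero((l==i).astype(np.uint8))); print(nm,st[i],r); print(np.array([wonz(c,*p,z) for p in cv2.boxPoints(r)])[:,:2].round(4).tolist())
E
python3 look.py w2
```

```text
2.4 [0.5082 0.2399 0.2276] psi 0.359 [ 0.38  0.33  1.49 -0.    1.33  0.02] [ 0.7 -0.2  0.3] 0.029697127933202914
red [ 271  183   22   92 1322] ((281.5, 228.5), (91.0, 21.0), 90.0)
[[0.4932, 0.2587], [0.5114, 0.2655], [0.545, 0.1787], [0.5251, 0.1713]]
```

View pics/w2.png

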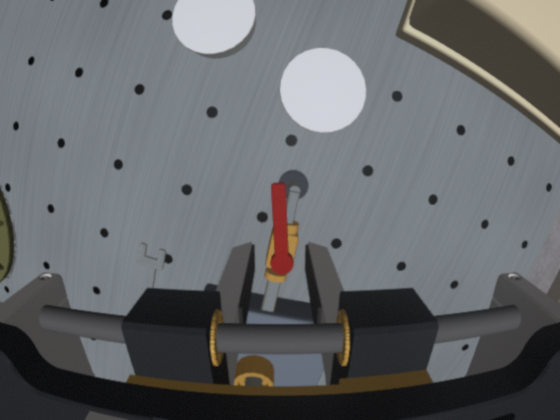

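The picture (5th) shows handle tip (278,184) and hub (282,263) under the fingers. That puts the hinge at (0.530,0.186) and the handle at valve ≈1.36. Descending and swinging.

Request:
{"api": "servo_tool", "payload": {"motion": [{"x":1,"y":0,"z":-60,"rx":0,"ry":0,"rz":0,"hand":30},{"x":1,"y":0,"z":-110,"rx":0,"ry":0,"rz":0,"hand":30},{"x":1,"y":0,"z":-128,"rx":0,"ry":0,"rz":0,"hand":30},{"x":1,"y":0,"z":-128,"rx":0,"ry":0,"rz":0,"hand":20},{"x":1,"y":0,"z":-128,"rx":0,"ry":0,"rz":0,"hand":20},{"x":-8,"y":-4,"z":-128,"rx":0,"ry":0,"rz":0.18,"hand":20},{"x":-16,"y":-10,"z":-128,"rx":0,"ry":0,"rz":0.36,"hand":20},{"x":-24,"y":-18,"z":-128,"rx":0,"ry":0,"rz":0.54,"hand":20},{"x":-29,"y":-26.5,"z":-128,"rx":0,"ry":0,"rz":0.72,"hand":20},{"x":-33,"y":-36,"z":-128,"rx":0,"ry":0,"rz":0.9,"hand":20},{"x":-36,"y":-46,"z":-128,"rx":0,"ry":0,"rz":1.08,"hand":20},{"x":-36,"y":-57,"z":-128,"rx":0,"ry":0,"rz":1.26,"hand":20},{"x":-36,"y":-62.5,"z":-128,"rx":0,"ry":0,"rz":1.36,"hand":20},{"x":-35,"y":-67,"z":-128,"rx":0,"ry":0,"rz":1.44,"hand":20},{"x":-35,"y":-67,"z":-128,"rx":0,"ry":0,"rz":1.44,"hand":20}]}}

```text
time: 4.32
tcp_pos: [0.4739, 0.174, 0.101]
orientation: [-0.441, 0.554, -0.439, -0.553]
ft_force: [-0.1, 0.2, -0.4]
finger_gap: 0.0199
```

```bash
python3 look.py w3
```

```text
4.33 [0.4739 0.174  0.101 ] psi 1.799 [ 0.28  0.35  1.78  0.    1.01 -1.52] [-0.1  0.2 -0.4] 0.019908058893014204
red [ 265  220   33  105 2343] ((282.2447814941406, 272.22674560546875), (24.109638214111328, 105.6844253540039), 5.767889022827148)
[[0.5184, 0.1745], [0.4494, 0.1657], [0.4478, 0.1788], [0.5168, 0.1896]]
```

The handle direction reads about 3.29 rad, which matches shut. I'll push slightly further to find the stop by force.

Request:
{"api": "servo_tool", "payload": {"motion": [{"x":0.5,"y":-3,"z":0,"rx":0,"ry":0,"rz":0,"hand":20},{"x":1,"y":-6,"z":0,"rx":0,"ry":0,"rz":0,"hand":20},{"x":1,"y":-6,"z":0,"rx":0,"ry":0,"rz":0,"hand":20}]}}

```text
time: 4.75
tcp_pos: [0.474, 0.1717, 0.1004]
orientation: [0.442, -0.552, 0.438, 0.555]
ft_force: [-6.2, 32.8, 2.1]
finger_gap: 0.0202
```

```bash
python3 look.py w4
```

```text
4.75 [0.474  0.1717 0.1004] psi 1.798 [ 0.27  0.35  1.78  0.01  1.01 -1.53] [-6.2 32.8  2.1] 0.020232082590771423
red [ 269  220   31  105 2335] ((284.7793273925781, 272.6482849121094), (23.917098999023438, 104.6373062133789), 4.763641834259033)
[[0.5177, 0.1744], [0.4498, 0.1645], [0.448, 0.1775], [0.516, 0.1893]]
```

The stop is firm at 33 N, so the valve is shut. Backing off, lifting and going above the head.

Request:
{"api": "servo_tool", "payload": {"motion": [{"x":0,"y":8,"z":0,"rx":0,"ry":0,"rz":0,"hand":24},{"x":0,"y":8,"z":50,"rx":0,"ry":0,"rz":0,"hand":24},{"x":0,"y":8,"z":110,"rx":0,"ry":0,"rz":0,"hand":60},{"x":0,"y":8,"z":150,"rx":0,"ry":0,"rz":0,"hand":60},{"x":80,"y":-149,"z":150,"rx":0,"ry":0,"rz":-1.5,"hand":60},{"x":80,"y":-149,"z":150,"rx":0,"ry":0,"rz":-1.5,"hand":60},{"x":80,"y":-149,"z":150,"rx":0,"ry":0,"rz":-1.5,"hand":60},{"x":80,"y":-149,"z":150,"rx":0,"ry":0,"rz":-1.5,"hand":60},{"x":80,"y":-149,"z":150,"rx":0,"ry":0,"rz":-1.5,"hand":60},{"x":80,"y":-149,"z":150,"rx":0,"ry":0,"rz":-1.5,"hand":60},{"x":80,"y":-149,"z":150,"rx":0,"ry":0,"rz":-1.5,"hand":60},{"x":80,"y":-149,"z":150,"rx":0,"ry":0,"rz":-1.5,"hand":60},{"x":80,"y":-149,"z":150,"rx":0,"ry":0,"rz":-1.5,"hand":60},{"x":80,"y":-149,"z":150,"rx":0,"ry":0,"rz":-1.5,"hand":60}]}}

```text
time: 6.55
tcp_pos: [0.5542, 0.0189, 0.2496]
orientation: [0.699, -0.107, 0.699, 0.107]
ft_force: [-0.8, 0.4, -0.1]
finger_gap: 0.0597
```

```bash
python3 look.py w5; python3 -c "
import cv2;i=cv2.imread('pics/w5.png');cv2.imwrite('pics/w5c.png',cv2.resize(i[120:330,130:430],None,fx=2.6,fy=2.6))"
```

```text
6.55 [0.5542 0.0189 0.2496] psi 0.304 [-0.03  0.29  1.48 -0.    1.37 -0.34] [-0.8  0.4 -0.1] 0.05974941012138532
red [ 226   23   94   28 1289] ((273.1098937988281, 32.40984344482422), (92.98258209228516, 22.16452407836914), 11.164878845214844)
[[0.4533, 0.1651], [0.45, 0.1888], [0.5417, 0.1962], [0.5443, 0.1728]]
yel [ 261  201   42   41 1128] ((281.21697998046875, 221.0094451904297), (33.65333557128906, 35.30166244506836), 74.05460357666016)
[[0.5367, 0.022], [0.5606, 0.0379], [0.5766, 0.0139], [0.5521, -0.0027]]
```

View pics/w5c.png

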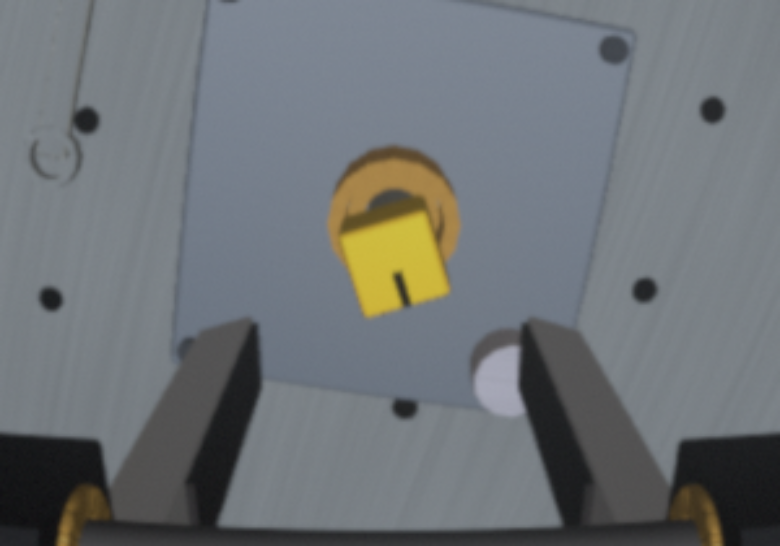

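The crop (6th) shows the head at (395,260), its mark pointing down to the right, the tin at (505,375), and the lid and fingers clear. The head centre is (0.5565,0.018) and the mark's angle is −0.98, so screw_turn ≈1.13. I'll align the jaws at −0.98, lower, and close loosely to 33 mm.

Request:
{"api": "servo_tool", "payload": {"motion": [{"x":2,"y":-1,"z":0,"rx":0,"ry":0,"rz":-0.65,"hand":60},{"x":2,"y":-1,"z":0,"rx":0,"ry":0,"rz":-0.65,"hand":60},{"x":2,"y":-1,"z":0,"rx":0,"ry":0,"rz":-0.65,"hand":60},{"x":2,"y":-1,"z":0,"rx":0,"ry":0,"rz":-1.29,"hand":60},{"x":2,"y":-1,"z":0,"rx":0,"ry":0,"rz":-1.29,"hand":60},{"x":2,"y":-1,"z":0,"rx":0,"ry":0,"rz":-1.29,"hand":60},{"x":2,"y":-1,"z":0,"rx":0,"ry":0,"rz":-1.29,"hand":60},{"x":2,"y":-1,"z":-60,"rx":0,"ry":0,"rz":-1.29,"hand":60},{"x":2,"y":-1,"z":-105,"rx":0,"ry":0,"rz":-1.29,"hand":60},{"x":2,"y":-1,"z":-128,"rx":0,"ry":0,"rz":-1.29,"hand":60},{"x":2,"y":-1,"z":-128,"rx":0,"ry":0,"rz":-1.29,"hand":33},{"x":2,"y":-1,"z":-128,"rx":0,"ry":0,"rz":-1.29,"hand":33},{"x":2,"y":-1,"z":-128,"rx":0,"ry":0,"rz":-1.29,"hand":33},{"x":2,"y":-1,"z":-128,"rx":0,"ry":0,"rz":-1.29,"hand":33}]}}

```text
time: 8.35
tcp_pos: [0.5564, 0.0179, 0.1222]
orientation: [0.623, 0.336, 0.622, -0.336]
ft_force: [-0.5, -0.4, -0.4]
finger_gap: 0.0331
```

```bash
python3 look.py w6; python3 - <<'E'
from h import *
c=robot.grab_frame('side'); np.save('s6.npy',c,allow_pickle=True)
a=cv2.imread('pics/w6.png')[200:420,130:430]; b=cv2.cvtColor(c['frame'],cv2.COLOR_RGB2BGR)[120:230,240:390]
cv2.imwrite('pics/m6.png',np.hstack([cv2.resize(a,(400,293)),cv2.resize(b,(400,293))]))
E
```

```text
8.35 [0.5564 0.0179 0.1222] psi -0.99 [-0.03  0.42  1.61  0.    1.1   0.96] [-0.5 -0.4 -0.4] 0.033079332912941975
red [  38  132   42  115 2200] ((59.136085510253906, 189.01736450195312), (30.032861709594727, 116.37469482421875), 7.275004863739014)
[[0.4499, 0.1763], [0.54, 0.1968], [0.5504, 0.1712], [0.4662, 0.1486]]
yel [ 249  258   66   66 3372] ((281.8304443359375, 290.3936462402344), (64.36405944824219, 65.33590698242188), 88.40885925292969)
[[0.5664, 0.0401], [0.5826, 0.0169], [0.5557, -0.0035], [0.5379, 0.0219]]
```

View pics/m6.png

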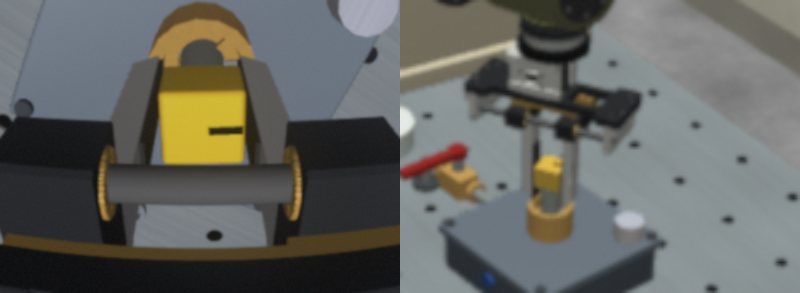

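The combined view (7th) shows the head between the fingers with the mark towards the right finger, and its top's far edge at panel (205,95). I can track the head's drop in the wrist picture. Turning backward in steps.

Request:
{"api": "servo_tool", "payload": {"motion": [{"x":0,"y":0,"z":0,"rx":0,"ry":0,"rz":0.15,"hand":33},{"x":0,"y":0,"z":0,"rx":0,"ry":0,"rz":0.3,"hand":33},{"x":0,"y":0,"z":0,"rx":0,"ry":0,"rz":0.45,"hand":33},{"x":0,"y":0,"z":0,"rx":0,"ry":0,"rz":0.45,"hand":33}]}}

```text
time: 8.95
tcp_pos: [0.5564, 0.0178, 0.1218]
orientation: [0.682, 0.189, 0.681, -0.189]
ft_force: [1.0, -0.4, 1.2]
finger_gap: 0.0328
```

```bash
cat > hd.py <<'E'
from h import *
import sys
def meas(f):
    h=cv2.cvtColor(f,cv2.COLOR_RGB2HSV); V=h[:,:,2].astype(int)
    m=cv2.inRange(h,(20,120,40),(35,255,255)); m[:,:200]=0; m[:,350:]=0; m[:225]=0;m[330:]=0
    t=m&(cv2.inRange(h,(20,120,175),(35,255,255))); t=cv2.morphologyEx(t,cv2.MORPH_OPEN,np.ones((3,3)))
    ct=max(cv2.findContours(t,0,2)[0],key=cv2.contourArea)
    return V[::1,270][250:300:5].tolist(),cv2.boundingRect(ct),cv2.contourArea(ct),[tuple(np.round(x,1)) if np.ndim(x) else round(x,1) for x in cv2.minAreaRect(ct)]
if __name__=='__main__':
    n=sys.argv[1]; c=wrist(n); s=c['s']; print(round(s['time'],2),s['tcp_pos'].round(4),'psi',psi(s).round(3),'q6',s['q'][5].round(2),s['ft_force'].round(1),s['wrist_torque'].round(2),s['finger_gap'].round(4))
    print(meas(c['frame']))
E
python3 -c "
from hd import *
print(meas(cv2.cvtColor(cv2.imread('pics/w6.png'),cv2.COLOR_BGR2RGB)))"; python3 hd.py w7
```

```text
([93, 100, 102, 104, 191, 209, 209, 209, 210, 209], (250, 269, 63, 54), 2916.0, [(np.float64(281.0), np.float64(295.5)), (np.float64(53.0), np.float64(62.0)), 90.0])Traceback (most recent call last):
  File "hd.py", line 10, in <module>
    n=sys.argv[1]; c=wrist(n); s=c['s']; print(round(s['time'],2),s['tcp_pos'].round(4),'psi',psi(s).round(3),'q6',s['q'][5].round(2),s['ft_force'].round(1),s['wrist_torque'].round(2),s['finger_gap'].round(4))
                                                                                                                                                                                        ^^^^^^^^^^^^^^^^^^^^^
AttributeError: 'float' object has no attribute 'round'
```

```bash
sed -i "s/s\['finger_gap'\].round(4)/round(float(s['finger_gap']),4)/" hd.py; python3 hd.py w8
```

```text
9.0 [0.5564 0.0179 0.1217] psi -0.543 q6 0.51 [ 1.4 -0.6  1.1] [-0.16 -0.31  0.02] 0.0327
([94, 99, 102, 102, 185, 209, 210, 209, 209, 209], (249, 269, 67, 55), 2876.0, [(np.float64(281.7), np.float64(297.1)), (np.float64(63.1), np.float64(52.8)), 4.8])
```

Request:
{"api": "servo_tool", "payload": {"motion": [{"x":0,"y":0,"z":0,"rx":0,"ry":0,"rz":0.15,"hand":33},{"x":0,"y":0,"z":0,"rx":0,"ry":0,"rz":0.3,"hand":33},{"x":0,"y":0,"z":0,"rx":0,"ry":0,"rz":0.3,"hand":33}]}}

```text
time: 9.43
tcp_pos: [0.5562, 0.018, 0.1215]
orientation: [0.702, 0.086, 0.702, -0.086]
ft_force: [0.6, -0.2, -0.1]
finger_gap: 0.033
```

```bash
python3 hd.py w9
```

```text
9.43 [0.5562 0.018  0.1215] psi -0.243 q6 0.21 [ 0.6 -0.2 -0.1] [-0.03 -0.21 -0.06] 0.033
([84, 99, 99, 101, 158, 209, 209, 209, 210, 209], (249, 270, 67, 54), 2853.5, [(np.float64(281.6), np.float64(298.0)), (np.float64(63.4), np.float64(52.7)), 4.8])
```

Request:
{"api": "servo_tool", "payload": {"motion": [{"x":0,"y":0,"z":0,"rx":0,"ry":0,"rz":0.15,"hand":33},{"x":0,"y":0,"z":0,"rx":0,"ry":0,"rz":0.3,"hand":33},{"x":0,"y":0,"z":0,"rx":0,"ry":0,"rz":0.3,"hand":33}]}}

```text
time: 9.85
tcp_pos: [0.5559, 0.0181, 0.1213]
orientation: [0.707, -0.02, 0.707, 0.02]
ft_force: [0.0, 0.0, 0.1]
finger_gap: 0.0327
```

```bash
python3 hd.py w10
```

```text
9.85 [0.5559 0.0181 0.1213] psi 0.056 q6 -0.09 [0.  0.  0.1] [-0.03 -0.09 -0.07] 0.0327
([97, 99, 101, 191, 211, 211, 211, 210, 210, 210], (251, 264, 62, 55), 2718.0, [(np.float64(280.9), np.float64(291.0)), (np.float64(60.1), np.float64(51.5)), 4.1])
```

The far edge has shifted from 270 to 264 and the width from 63.4 to 60.1, which means a drop of about 8 mm (head turned back about 0.95, turn ≈0.2). Pausing briefly, then forward stroke 1.

Request:
{"api": "servo_tool", "payload": {"motion": [{"x":0,"y":0,"z":0,"rx":0,"ry":0,"rz":0,"hand":33},{"x":0,"y":0,"z":0,"rx":0,"ry":0,"rz":0,"hand":33},{"x":0,"y":0,"z":0,"rx":0,"ry":0,"rz":-0.17,"hand":33},{"x":0,"y":0,"z":0,"rx":0,"ry":0,"rz":-0.34,"hand":33},{"x":0,"y":0,"z":0,"rx":0,"ry":0,"rz":-0.51,"hand":33},{"x":0,"y":0,"z":0,"rx":0,"ry":0,"rz":-0.68,"hand":33},{"x":0,"y":0,"z":0,"rx":0,"ry":0,"rz":-0.85,"hand":33},{"x":0,"y":0,"z":0,"rx":0,"ry":0,"rz":-1.02,"hand":33},{"x":0,"y":0,"z":0,"rx":0,"ry":0,"rz":-1.19,"hand":33},{"x":0,"y":0,"z":0,"rx":0,"ry":0,"rz":-1.36,"hand":33},{"x":0,"y":0,"z":0,"rx":0,"ry":0,"rz":-1.53,"hand":33},{"x":0,"y":0,"z":0,"rx":0,"ry":0,"rz":-1.7,"hand":33},{"x":0,"y":0,"z":0,"rx":0,"ry":0,"rz":-1.87,"hand":33},{"x":0,"y":0,"z":0,"rx":0,"ry":0,"rz":-2.04,"hand":33},{"x":0,"y":0,"z":0,"rx":0,"ry":0,"rz":-2.21,"hand":33},{"x":0,"y":0,"z":0,"rx":0,"ry":0,"rz":-2.35,"hand":33},{"x":0,"y":0,"z":0,"rx":0,"ry":0,"rz":-2.35,"hand":33}]}}

```text
time: 12.02
tcp_pos: [0.5561, 0.0179, 0.1214]
orientation: [-0.292, -0.644, -0.292, 0.644]
ft_force: [-0.4, 0.4, -0.2]
finger_gap: 0.0328
```

```bash
python3 hd.py w11
```

```text
12.03 [0.5561 0.0179 0.1214] psi -2.29 q6 2.26 [-0.4  0.4 -0.2] [ 0.01  0.02 -0.01] 0.0328
([94, 97, 185, 208, 207, 208, 207, 209, 208, 208], (249, 257, 62, 55), 2679.0, [(np.float64(280.1), np.float64(284.2)), (np.float64(51.4), np.float64(59.4)), 84.8])
```

Depth is increasing as expected and the head has turned forward about 2.2 rad. Opening and winding the wrist back 4.69 rad (three quarter turns of the square) for the second stroke.

Request:
{"api": "servo_tool", "payload": {"motion": [{"x":0,"y":0,"z":0,"rx":0,"ry":0,"rz":0.05,"hand":62},{"x":0,"y":0,"z":0,"rx":0,"ry":0,"rz":0.05,"hand":62},{"x":0,"y":0,"z":0,"rx":0,"ry":0,"rz":0.05,"hand":62},{"x":0,"y":0,"z":0,"rx":0,"ry":0,"rz":0.22,"hand":62},{"x":0,"y":0,"z":0,"rx":0,"ry":0,"rz":0.39,"hand":62},{"x":0,"y":0,"z":0,"rx":0,"ry":0,"rz":0.56,"hand":62},{"x":0,"y":0,"z":0,"rx":0,"ry":0,"rz":0.73,"hand":62},{"x":0,"y":0,"z":0,"rx":0,"ry":0,"rz":0.9,"hand":62},{"x":0,"y":0,"z":0,"rx":0,"ry":0,"rz":1.07,"hand":62},{"x":0,"y":0,"z":0,"rx":0,"ry":0,"rz":1.24,"hand":62},{"x":0,"y":0,"z":0,"rx":0,"ry":0,"rz":1.41,"hand":62},{"x":0,"y":0,"z":0,"rx":0,"ry":0,"rz":1.58,"hand":62},{"x":0,"y":0,"z":0,"rx":0,"ry":0,"rz":1.75,"hand":62},{"x":0,"y":0,"z":0,"rx":0,"ry":0,"rz":1.92,"hand":62},{"x":0,"y":0,"z":0,"rx":0,"ry":0,"rz":2.09,"hand":62},{"x":0,"y":0,"z":0,"rx":0,"ry":0,"rz":2.26,"hand":62},{"x":0,"y":0,"z":0,"rx":0,"ry":0,"rz":2.43,"hand":62},{"x":0,"y":0,"z":0,"rx":0,"ry":0,"rz":2.6,"hand":62},{"x":0,"y":0,"z":0,"rx":0,"ry":0,"rz":2.6,"hand":62}]}}

```text
time: 14.45
tcp_pos: [0.5562, 0.0179, 0.1215]
orientation: [0.699, -0.109, 0.699, 0.109]
ft_force: [0.2, -0.4, -0.8]
finger_gap: 0.0616
```

Request:
{"api": "servo_tool", "payload": {"motion": [{"x":0,"y":0,"z":0,"rx":0,"ry":0,"rz":0.17,"hand":62},{"x":0,"y":0,"z":0,"rx":0,"ry":0,"rz":0.34,"hand":62},{"x":0,"y":0,"z":0,"rx":0,"ry":0,"rz":0.51,"hand":62},{"x":0,"y":0,"z":0,"rx":0,"ry":0,"rz":0.68,"hand":62},{"x":0,"y":0,"z":0,"rx":0,"ry":0,"rz":0.85,"hand":62},{"x":0,"y":0,"z":0,"rx":0,"ry":0,"rz":1.02,"hand":62},{"x":0,"y":0,"z":0,"rx":0,"ry":0,"rz":1.19,"hand":62},{"x":0,"y":0,"z":0,"rx":0,"ry":0,"rz":1.36,"hand":62},{"x":0,"y":0,"z":0,"rx":0,"ry":0,"rz":1.53,"hand":62},{"x":0,"y":0,"z":0,"rx":0,"ry":0,"rz":1.7,"hand":62},{"x":0,"y":0,"z":0,"rx":0,"ry":0,"rz":1.87,"hand":62},{"x":0,"y":0,"z":0,"rx":0,"ry":0,"rz":2.04,"hand":62},{"x":0,"y":0,"z":0,"rx":0,"ry":0,"rz":2.09,"hand":62},{"x":0,"y":0,"z":0,"rx":0,"ry":0,"rz":2.09,"hand":62}]}}

```text
time: 16.2
tcp_pos: [0.5562, 0.0179, 0.1215]
orientation: [-0.258, 0.659, -0.258, -0.659]
ft_force: [-0.1, 0.1, 0.5]
finger_gap: 0.062
```

```bash
python3 hd.py w12
```

```text
16.2 [0.5562 0.0179 0.1215] psi 2.396 q6 -2.43 [-0.1  0.1  0.5] [ 0.16 -0.13 -0.  ] 0.062
([95, 96, 173, 194, 210, 211, 212, 212, 211, 212], (245, 257, 64, 56), 2684.5, [(np.float64(277.0), np.float64(285.1)), (np.float64(51.4), np.float64(60.1)), 83.4])
```

Request:
{"api": "servo_tool", "payload": {"motion": [{"x":0,"y":0,"z":0,"rx":0,"ry":0,"rz":0,"hand":33},{"x":0,"y":0,"z":0,"rx":0,"ry":0,"rz":0,"hand":33},{"x":0,"y":0,"z":0,"rx":0,"ry":0,"rz":0,"hand":33},{"x":0,"y":0,"z":0,"rx":0,"ry":0,"rz":-0.17,"hand":33},{"x":0,"y":0,"z":0,"rx":0,"ry":0,"rz":-0.34,"hand":33},{"x":0,"y":0,"z":0,"rx":0,"ry":0,"rz":-0.51,"hand":33},{"x":0,"y":0,"z":0,"rx":0,"ry":0,"rz":-0.68,"hand":33},{"x":0,"y":0,"z":0,"rx":0,"ry":0,"rz":-0.85,"hand":33},{"x":0,"y":0,"z":0,"rx":0,"ry":0,"rz":-1.02,"hand":33},{"x":0,"y":0,"z":0,"rx":0,"ry":0,"rz":-1.19,"hand":33},{"x":0,"y":0,"z":0,"rx":0,"ry":0,"rz":-1.36,"hand":33},{"x":0,"y":0,"z":0,"rx":0,"ry":0,"rz":-1.53,"hand":33},{"x":0,"y":0,"z":0,"rx":0,"ry":0,"rz":-1.7,"hand":33},{"x":0,"y":0,"z":0,"rx":0,"ry":0,"rz":-1.87,"hand":33},{"x":0,"y":0,"z":0,"rx":0,"ry":0,"rz":-2.04,"hand":33},{"x":0,"y":0,"z":0,"rx":0,"ry":0,"rz":-2.21,"hand":33},{"x":0,"y":0,"z":0,"rx":0,"ry":0,"rz":-2.38,"hand":33},{"x":0,"y":0,"z":0,"rx":0,"ry":0,"rz":-2.55,"hand":33}]}}

```text
time: 18.5
tcp_pos: [0.5563, 0.0179, 0.1213]
orientation: [0.705, 0.055, 0.705, -0.055]
ft_force: [1.8, 0.7, -1.8]
finger_gap: 0.0329
```

```bash
python3 hd.py w13
```

```text
18.5 [0.5563 0.0179 0.1213] psi -0.156 q6 0.12 [ 1.8  0.7 -1.8] [-0.05 -0.44  0.04] 0.0329
([98, 102, 138, 210, 210, 210, 210, 211, 209, 210], (248, 257, 64, 57), 2578.0, [(np.float64(279.8), np.float64(285.2)), (np.float64(50.5), np.float64(58.5)), 81.3])
```

Request:
{"api": "servo_tool", "payload": {"motion": [{"x":0,"y":0,"z":0,"rx":0,"ry":0,"rz":-0.17,"hand":33},{"x":0,"y":0,"z":0,"rx":0,"ry":0,"rz":-0.34,"hand":33},{"x":0,"y":0,"z":0,"rx":0,"ry":0,"rz":-0.51,"hand":33},{"x":0,"y":0,"z":0,"rx":0,"ry":0,"rz":-0.68,"hand":33},{"x":0,"y":0,"z":0,"rx":0,"ry":0,"rz":-0.85,"hand":33},{"x":0,"y":0,"z":0,"rx":0,"ry":0,"rz":-1.02,"hand":33},{"x":0,"y":0,"z":0,"rx":0,"ry":0,"rz":-1.19,"hand":33},{"x":0,"y":0,"z":0,"rx":0,"ry":0,"rz":-1.36,"hand":33},{"x":0,"y":0,"z":0,"rx":0,"ry":0,"rz":-1.53,"hand":33},{"x":0,"y":0,"z":0,"rx":0,"ry":0,"rz":-1.7,"hand":33},{"x":0,"y":0,"z":0,"rx":0,"ry":0,"rz":-1.7,"hand":33}]}}

```text
time: 19.92
tcp_pos: [0.556, 0.0179, 0.1214]
orientation: [-0.426, -0.564, -0.426, 0.564]
ft_force: [-0.4, 0.2, -0.4]
finger_gap: 0.033
```

```bash
python3 hd.py w14; python3 -c "
import cv2,numpy as np
cv2.imwrite('pics/m14.png',np.hstack([cv2.resize(cv2.imread(f'pics/{n}.png')[200:420,130:430],(400,293)) for n in('w10','w14')]))"
```

```text
19.93 [0.556  0.0179 0.1214] psi -1.847 q6 1.81 [-0.4  0.2 -0.4] [-0.03  0.09  0.04] 0.033
([103, 172, 209, 209, 209, 209, 209, 210, 208, 209], (251, 253, 59, 53), 2535.0, [(np.float64(281.0), np.float64(279.6)), (np.float64(50.4), np.float64(57.8)), 86.3])
```

View pics/m14.png

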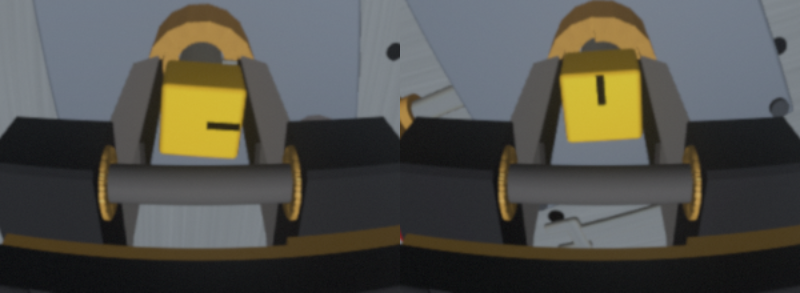

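The view (8th) compares just after the drop with now: the mark has moved from the right, (225,127), to pointing at the far side, (600,90). The mark now stands at about −0.21 rad against my target of −0.18, and the head is visibly lower. I'll get its height by ray.

```bash
python3 - <<'E'
from h import *
T=np.array(robot.grab_frame('wrist')['T_tool_cam']); c=robot.grab_frame('wrist')
for n,z in(('w6',.1222),('w9',.1215),('w10',.1213),('w13',.1213),('w14',.1214)):
    f=cv2.imread(f'pics/{n}.png').astype(float); g=f[240:300,276:287,2].mean(1); j=np.argmax(np.diff(cv2.GaussianBlur(g[:,None],(1,5),0)[:,0])); v=240.5+j
    # tool coords: x down, head axis ~ tool x axis; far edge at 15 mm toward camera side
    b=(v-c['cy'])/c['fy']; a=(281-c['cx'])/c['fx']; r=np.hypot(a,b); d=T[:3,:3]@[a/r*np.sin(r),b/r*np.sin(r),np.cos(r)]; o=T[:3,3]
    y=15e-3*np.sign(o[1]); t=(y-o[1])/d[1]; p=o+t*d; print(n,v,'top z',round(z-p[0],4))
E
```

```text
w6 268.5 top z 0.146
w9 270.5 top z 0.1474
w10 264.5 top z 0.1408
w13 258.5 top z 0.1338
w14 278.5 top z 0.1551
```

The black mark fooled the w14 reading, so I redo it with columns beside the mark.

```bash
python3 - <<'E'
from h import *
c=robot.grab_frame('wrist'); T=np.array(c['T_tool_cam'])
for n,z in(('w9',.1215),('w10',.1213),('w11',.1214),('w13',.1213),('w14',.1214)):
    f=cv2.imread(f'pics/{n}.png').astype(float); out=[]
    for u0 in(262,292):
        g=f[240:290,u0:u0+8,2].mean(1); lo,hi=np.median(g[:5]),np.median(g[-10:]); k=np.nonzero(g>(100+205)/2)[0][0]; v=240+k-(g[k]-152)/(g[k]-g[k-1]); out.append(v)
    v=np.mean(out)
    b=(v-c['cy'])/c['fy']; a=(281-c['cx'])/c['fx']; r=np.hypot(a,b); d=T[:3,:3]@[a/r*np.sin(r),b/r*np.sin(r),np.cos(r)]; o=T[:3,3]
    t=(15e-3*np.sign(o[1])-o[1])/d[1]; p=o+t*d; print(n,np.round(out,1),'top z',round(z-p[0],4))
E
```

```text
w9 [269.4 272.1] top z 0.1476
w10 [263.3 265.5] top z 0.1406
w11 [259.  256.2] top z 0.1328
w13 [261.1 256.4] top z 0.1342
w14 [254.7 252.7] top z 0.1279
```

The height reading depends on jaw direction (TCP about 1 mm off the axis). At equal direction, w9→w13 gives 13.4 mm, exactly the turn-count prediction, so now should be ≈15.5 mm. I'll regrip a quarter round (same direction as w9/w13), measure cleanly, then grip.

Request:
{"api": "servo_tool", "payload": {"motion": [{"x":0,"y":0,"z":0,"rx":0,"ry":0,"rz":0.05,"hand":62},{"x":0,"y":0,"z":0,"rx":0,"ry":0,"rz":0.05,"hand":62},{"x":0,"y":0,"z":0,"rx":0,"ry":0,"rz":0.05,"hand":62},{"x":0,"y":0,"z":0,"rx":0,"ry":0,"rz":0.22,"hand":62},{"x":0,"y":0,"z":0,"rx":0,"ry":0,"rz":0.39,"hand":62},{"x":0,"y":0,"z":0,"rx":0,"ry":0,"rz":0.56,"hand":62},{"x":0,"y":0,"z":0,"rx":0,"ry":0,"rz":0.73,"hand":62},{"x":0,"y":0,"z":0,"rx":0,"ry":0,"rz":0.9,"hand":62},{"x":0,"y":0,"z":0,"rx":0,"ry":0,"rz":1.07,"hand":62},{"x":0,"y":0,"z":0,"rx":0,"ry":0,"rz":1.24,"hand":62},{"x":0,"y":0,"z":0,"rx":0,"ry":0,"rz":1.41,"hand":62},{"x":0,"y":0,"z":0,"rx":0,"ry":0,"rz":1.58,"hand":62},{"x":0,"y":0,"z":0,"rx":0,"ry":0,"rz":1.64,"hand":62},{"x":0,"y":0,"z":0,"rx":0,"ry":0,"rz":1.64,"hand":62}]}}

```text
time: 21.88
tcp_pos: [0.5562, 0.0179, 0.1215]
orientation: [0.703, 0.074, 0.703, -0.074]
ft_force: [0.3, 0.4, -0.1]
finger_gap: 0.062
```

```bash
python3 hd.py w15; python3 - <<'E'
from h import *
c=robot.grab_frame('wrist'); T=np.array(c['T_tool_cam'])
for n,z in(('w9',.1215),('w13',.1213),('w15',.1214)):
    f=cv2.imread(f'pics/{n}.png').astype(float); out=[]
    for u0 in(262,292):
        g=f[240:290,u0:u0+8,2].mean(1); k=np.nonzero(g>152)[0][0]; out.append(240+k-(g[k]-152)/(g[k]-g[k-1]))
    v=np.mean(out); b=(v-c['cy'])/c['fy']; a=(281-c['cx'])/c['fx']; r=np.hypot(a,b); d=T[:3,:3]@[a/r*np.sin(r),b/r*np.sin(r),np.cos(r)]; o=T[:3,3]
    t=(15e-3*np.sign(o[1])-o[1])/d[1]; p=o+t*d; print(n,np.round(out,1),'top z',round(z-p[0],4))
E
```

```text
21.88 [0.5562 0.0179 0.1215] psi -0.211 q6 0.18 [ 0.3  0.4 -0.1] [-0.05 -0.15 -0.04] 0.062
([100, 105, 205, 209, 210, 210, 210, 209, 210, 209], (252, 258, 58, 50), 2545.0, [(np.float64(280.5), np.float64(282.5)), (np.float64(49.0), np.float64(57.0)), 90.0])
w9 [269.4 272.1] top z 0.1491
w13 [261.1 256.4] top z 0.1358
w15 [256.9 256.8] top z 0.1337
```

Clean measure: 15.4 mm below the pre-drop height, inside 13.8–18. Gripping now.

Request:
{"api": "servo_tool", "payload": {"motion": [{"x":0,"y":0,"z":0,"rx":0,"ry":0,"rz":0,"hand":20},{"x":0,"y":0,"z":0,"rx":0,"ry":0,"rz":0,"hand":20},{"x":0,"y":0,"z":0,"rx":0,"ry":0,"rz":0,"hand":20},{"x":0,"y":0,"z":0,"rx":0,"ry":0,"rz":0,"hand":20},{"x":0,"y":0,"z":0,"rx":0,"ry":0,"rz":0,"hand":20},{"x":0,"y":0,"z":0,"rx":0,"ry":0,"rz":0,"hand":20},{"x":0,"y":0,"z":0,"rx":0,"ry":0,"rz":0,"hand":20},{"x":0,"y":0,"z":0,"rx":0,"ry":0,"rz":0,"hand":20}]}}

```text
time: 22.98
tcp_pos: [0.5565, 0.0178, 0.1216]
orientation: [0.704, 0.074, 0.703, -0.074]
ft_force: [5.7, -0.8, -1.1]
finger_gap: 0.03
```

```bash
python3 hd.py w16; python3 - <<'E'
from h import *
c=robot.grab_frame('top'); cv2.imwrite('pics/top_end.png',cv2.cvtColor(c['frame'],cv2.COLOR_RGB2BGR))
E
```

```text
22.98 [0.5565 0.0178 0.1216] psi -0.21 q6 0.18 [ 5.7 -0.8 -1.1] [-0.19 -0.97 -0.03] 0.03
([99, 107, 205, 209, 210, 210, 209, 209, 209, 208], (252, 258, 57, 50), 2525.5, [(np.float64(280.0), np.float64(282.5)), (np.float64(49.0), np.float64(56.0)), 90.0])
```

View pics/w16.png

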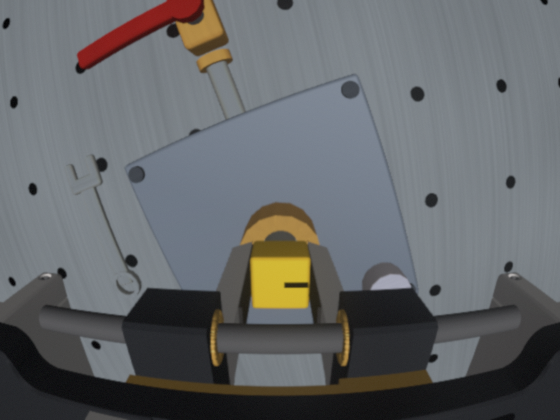

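The picture (9th) shows the head gripped at (280,275), the red handle square across the pipe (80–200, 10–60), and the tin (390,280) and spanner in place. The finger gap is 30.0 mm on the 30 mm head. Handing in.

```bash
python3 -c "
from plant import robot
print(robot.hand_in())"
```

```text
the job is handed in; nothing more can be done
None
```

I shut the gas valve and started the screw in its thread. The job was handed in at about 23 s with the fingers still gripping the head; `hand_in` reported no verdict.

- **Valve:** I swung the red handle about 1.36 rad until it met its stop firmly, at 33 N. In the last picture it still stands square across the pipe.
- **Screw, backward:** turned back about 0.95 rad, the head dropped about 7 mm by camera, which fits the expected 8 mm. I put screw_turn at about 0.2 rad then.
- **Screw, forward:** I turned it about 6.4 rad forward, just over one full turn. The mark ended at about −0.21 rad against a target of −0.18.
- **Last checks:**
  - **Depth:** about 15.4 mm, inside the required 13.8–18 mm.
  - **Grip:** finger gap 30.0 mm on the 30 mm head. The grip force itself was not read.
  - **Bystanders:** the tin and spanner look untouched in the last picture. I did not view a final picture of the bottles, tubs and mouse, but the arm never came down near them.

**Checks that disagreed:** two height readings taken with the jaws at other angles (w11 and w14) came out about 4 mm too deep. I put this down to the tool being about 1 mm off the screw axis. I measured again at the same jaw angle as the earlier reading, and that depth agreed with the turn count.

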